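# Set the leather splitter to its third click

## Robot

A 6-joint arm with a two-finger parallel gripper is mounted at the origin on the work surface. World frame = base frame: x ahead of the robot, y to its left, z up, the work surface at z = 0. Lengths are in m, angles in rad, forces in N, time in s.
With the tool pointing down it reaches from about 0.35 to 0.775 m from the base axis. Payload 7.3 kg.
Tool frame: the origin (TCP) lies at the very end of the fingers, on their centre line; the grasp point (between the pads) lies grip_point_offset behind it (grip_point_offset is the distance from the TCP to the grasp point, in m); z points along the fingers, y is the direction in which the jaws open and shut (so a half turn about z gives the same grasp; the last joint's range is limited). The gripper opens to 92 mm and grips with 3 to 60 N. Pads are 19 mm wide; open, the fingers measure 130 mm over their backs; the gripper's body (75 mm by 190 mm) begins 47 mm behind the grasp point.
Start: joints at [-1.357, 0.342, 1.524, -0, 1.275, -0.146], TCP at [0.185, -0.491, 0.189] pointing down, gripper open.
Joint ranges: [-2.53, 2.53], [-0.77, 2.02], [0.04, 2.7], [-1, 4.14], [0.28, 2.66], [-3.11, 3.11]. Speed limits (rad/s): [2.57, 2.57, 3.14, 3.14, 3.14, 3.14].

## Interface

Orientations are given as [roll, pitch, yaw] about the fixed x, y, z axes, in that order (R = Rz(yaw) Ry(pitch) Rx(roll)).
In Python, from cell import * gives the robot as it stands.
- The arm moves only by the shell command python3 -m inch 'ROWS' [OPENING] [FORCE]. ROWS is JSON, a list that holds one entry, the list of rows, each a list of 4 numbers: the shift along the tool's x, y, z in mm, then the turn about the tool's z in rad. In form: [[[x, y, z, roll], ...]]. A call has 1 to 10 rows; each row shifts and turns the commanded pose from where the row before left it, along the tool's axes as they then stand; what a row does not reach is not made up. A row lasts 1/8 s, in which the tool goes at most 62.5 mm and 10.7 degrees, less where a joint would pass 70% of its speed; a pose out of reach is approached as far as the arm can. A call with a gripper value outside its range is refused whole. OPENING is the closure, from -1 (fully open) to 1 (shut), set as the call begins (- or left out, the last holds). The fingers move at their own pace and stop on an object; FORCE is the grip in N (left out, the last holds). Time passes only in rows, so rows that do not move let the fingers close. It gives the time, the measured TCP pose, the force and the opening at its end, in the units of the state.
- observe(): the state, without advancing time (a new reading comes with each control period).
- read_camera(name): name is "side" or "top"; returns a dict with "img" (400x640x3 uint8, blue, green, red), "fx", "fy", "cx", "cy" (pixels), "eye" and "rotation" of the camera in the world. Camera axes: x right, y down, z forward; pixel columns grow to the right and rows downward; lengths in m; the calibration is good to about 2 mm. A picture is of the moment at which its call begins. There is no depth.
- hand_in(): hands the job in, once; it reports no verdict.
Trained networks look in the newest picture that a camera, given by its name, has taken for a name from the list of things; names that differ only in an ending like _2 or _b are one class to them, and where a whole thing is asked for, a point or a joint stands for the part that bears it (a point fixed in the world has none). Each returns a list of dicts, best first, with "conf" (0 to 1); they miss things now and then, are a little off and sometimes report something else, mostly with a low value. They report only what shows in the picture. A call takes as long as a camera call.
- boxes_of(camera, label): "at" ([row, column] in pixels, amid what is visible of it).
- place_of(camera, label): "at" ([row, column] in pixels: a listed point, or the origin of a listed thing).
The state is a dict: "time": time; "qpos": joint angles; "qvel": joint speeds; "joint_efforts": joint torques, N m; "tool_pos": TCP position; "tool_rot": TCP orientation; "contact_force": force on the tool from outside, world axes, zero at the start; "torque": the same for the moment, N m; "opening": finger opening in m.
Only numpy, scipy, OpenCV 4.12 (cv2) and the standard library are available. Lean on these libraries where they do the work, as an engineer would, in place of code of your own. Each camera call takes 0.05 s, during which the arm holds its last target. There are 200 camera calls.

## Task

Set the bench leather splitter's thickness lever (the flat upright paddle, not the ball-topped feed lever) from zero: push it right back to its home stop, at the end away from the roller head, then push it towards the roller head, counting the clicks, and leave it resting in the third click from home, never letting it run on past that. Only push it with the outside of the fingers or the fingertips, without taking it between the fingers; leave the feed lever and everything else as they are, and finish with the hand clear.

Things in the scene. Friction and masses are not known exactly. Their poses are not given: they have to be found in the camera images.
- splitter: Grey cast bench splitter, fixed, base 240 (x) x 400 (y) x 75 mm high. Origin: centre of its underside; z up, y from deck end to roller head. Flat deck, top 75 mm above the origin, y = -200 to +80 mm; roller head up to 245 mm high at y = +90 to +190 mm, 200 mm handwheel beyond it. Two flush gates with slots along y: thickness lever's at x = -55 mm, feed lever's at x = +55 mm.
- thickness (a joint): Thickness lever's place along its gate, m, growing along the splitter's +y (towards the head). 0 = home stop (lever centre at splitter y = -150 mm), end stop 0.084. A detent, with a dark tick, every 14 mm: third click 0.042. Resistance rises to about 6 to 7 N, then past half-way (7 mm) the lever snaps by itself into the next detent and stays. It starts in the first or second click.
- thickness_top (a point): Centre of the top face of the thickness lever: a bare steel upright paddle, 24 mm along the splitter's x, 12 mm along its y (the direction of sliding), its top 45 mm above its foot and 121 mm above the table. Axes as the splitter's.
- feed (a joint): Position of the feed lever along its own gate, in m (0 to 0.084, along the splitter's +y, 0 at y = -150 mm). To be left alone; it has plain friction and no clicks.
- feed_top (a point): Top of the feed lever's 22 mm black ball on a 10 mm stem, 115 mm above the table. Leave alone.
- bobbin: Wooden thread bobbin, 32 mm diameter, 32 mm high, standing loose on the splitter's deck near the roller head. Origin: centre of its underside. Leave alone.
- heel: Cork heel lift, 45 x 36 x 22 mm, loose on the deck near the roller head. Origin: centre of its underside. Leave alone.
- hammer: Hammer lying loose on the table to the left of the splitter, about 260 mm long, 78 mm across the head, 26 mm high. Leave alone.
- polish: Flat round polish tin, 74 mm diameter, 30 mm high, on the table at the right front. Origin: centre of its underside. Leave alone.
- shoelast: Yellow-brown shoe last, about 220 x 75 x 95 mm, on the table at the right. Leave alone.
- awl: Awl with a wooden handle lying on the table at the right front. Leave alone.
- dish: Turned wooden dish, 110 mm diameter, 45 mm high, on the table at the left front. Origin: centre of its underside. Leave alone.

How it is judged:
On the way, in this order (a step that is already met when the one before it is completed fails the run):
1. the thickness lever is pushed back to its home stop (value of joint thickness below 0.0035 m), for 0.2 s.
2. from home, the lever comes to rest in the third click (value of joint thickness between 0.038 and 0.046 m), for 0.3 s.
At the end, for the whole second after the job is handed in: The thickness lever rests in its third click from home (42 mm, within 3.5 mm), having first been right back at the home stop (value of joint thickness between 0.0385 and 0.0455 m and velocity of joint thickness between -0.005 and 0.005 m/s); the robot touches nothing.
It fails at once if the thickness lever ran on past the third click, over the hump towards the fourth (value of joint thickness above 0.05 m).
It fails at once if the thickness lever was taken between the fingers (x of the grasp point in the frame of thickness_top between -0.018 and 0.018 m and y of the grasp point in the frame of thickness_top between -0.008 and 0.008 m and z of the grasp point in the frame of thickness_top below 0.004 m).
It fails at once if the feed lever was shifted by more than 6 mm (distance of feed_top from where it was at the start of the episode above 0.006 m).
It fails at once if a bystander was lifted or shifted by more than 15 mm (distance of any of bobbin, heel, hammer, polish, shoelast, awl, dish from where it was at the start of the episode above 0.015 m).
It also fails if it takes over 64 s, if anything falls off the work surface, if the arm or the gripper's body presses on something with over 40 N, if the wrist force passes 120 N, or if a joint passes its speed limit or range.

## Working session

There is one attempt and no reset: what is moved stays moved. The work goes in short steps, Python scripts to look and compute and a shell command to move; the robot and the scene stay as the last step left them, time stands still between calls to the robot, and variables do not carry over. Pictures are saved under pics/ and viewed, about 8 in all and at most 12, crops included, and the job is handed in when it is done.

```bash
mkdir -p pics; cat > h.py <<'E'
from cell import *
import numpy as np, cv2
def ray(c,at):
    d=np.array([(at[1]-c["cx"])/c["fx"],(at[0]-c["cy"])/c["fy"],1.0])
    return np.array(c["eye"]),np.array(c["rotation"])@d
def onz(c,at,z):
    e,d=ray(c,at); return e+d*(z-e[2])/d[2]
def proj(c,p):
    q=np.array(c["rotation"]).T@(np.array(p)-np.array(c["eye"])); return [c["fy"]*q[1]/q[2]+c["cy"],c["fx"]*q[0]/q[2]+c["cx"]]
E
python3 - <<'E'
from h import *
s=observe();print(s)
for n in("top","side"):
    c=read_camera(n);cv2.imwrite(f"pics/{n}0.png",c["img"]);print(n,c["eye"],c["rotation"],c["fx"])
    for l,z in(("thickness_top",.121),("feed_top",.115),("splitter",0),("bobbin",.075),("heel",.075)):
        for r in place_of(n,l)[:2]: print(l,r,onz(c,r["at"],z).round(4))
E
```

```text
{'time': 0.0, 'qpos': array([-1.35701630e+00,  3.42705008e-01,  1.52499545e+00, -4.05944334e-05,
        1.27537751e+00, -1.45982907e-01]), 'qvel': array([-0.00067789,  0.00057677,  0.00132059, -0.00186527,  0.00106215,
       -0.00128261]), 'joint_efforts': array([ 4.65998892e-04, -4.31243384e+01, -2.44227809e+01,  7.18784449e-02,
        5.58987586e-02, -1.32581572e-04]), 'tool_pos': array([ 0.18474741, -0.49094037,  0.18806172]), 'tool_rot': array([-3.14011749e+00, -1.77655463e-04,  3.59774648e-01]), 'contact_force': array([ 0.16004892, -0.30271585,  0.10777736]), 'torque': array([ 0.05533571, -0.02170602,  0.03085083]), 'opening': 0.09171129172924597}
top [ 0.36134626 -0.00791465  1.34826049] [-2.98737884  0.02463161 -1.5690051 ] 429.4664819699267Traceback (most recent call last):
  File "<stdin>", line 6, in <module>
  File "h.py", line 7, in onz
    e,d=ray(c,at); return e+d*(z-e[2])/d[2]
                                       ~^^^
IndexError: invalid index to scalar variable.
```

Rotation is given as roll/pitch/yaw.

```bash
sed -i 's/np.array(c\["rotation"\])/Rm(c)/g; 2a from scipy.spatial.transform import Rotation\ndef Rm(c): return Rotation.from_euler("xyz",c["rotation"]).as_matrix()' h.py
python3 - <<'E'
from h import *
for n in("top","side"):
    c=read_camera(n);cv2.imwrite(f"pics/{n}0.png",c["img"]);print(n,c["eye"],c["rotation"],c["fx"])
    for l,z in(("thickness_top",.121),("feed_top",.115),("splitter",0),("bobbin",.075),("heel",.075)):
        for r in place_of(n,l)[:2]: print(l,r,onz(c,r["at"],z).round(4))
E
```

```text
top [ 0.36134626 -0.00791465  1.34826049] [-2.98737884  0.02463161 -1.5690051 ] 429.4664819699267
thickness_top {'at': [204.4, 352.0], 'conf': 0.43} [ 0.5179 -0.0701  0.121 ]
feed_top {'at': [176.4, 366.1], 'conf': 0.36} [ 0.6009 -0.1122  0.115 ]
splitter {'at': [198.7, 494.3], 'conf': 0.59} [ 0.5508 -0.5224  0.    ]
splitter {'at': [183.6, 322.0], 'conf': 0.57} [0.6003 0.0187 0.    ]
heel {'at': [157.5, 318.9], 'conf': 0.53} [0.6676 0.0267 0.075 ]
heel {'at': [260.6, 440.0], 'conf': 0.45} [ 0.3587 -0.3264  0.075 ]
side [ 0.39964538 -1.1367434   0.88478145] [-2.15686855  0.01716253 -0.12919887] 360.88786736987294
thickness_top {'at': [213.9, 315.6], 'conf': 0.38} [ 0.5005 -0.0832  0.121 ]
feed_top {'at': [214.3, 348.3], 'conf': 0.5} [ 0.6183 -0.0954  0.115 ]
splitter {'at': [222.1, 337.7], 'conf': 0.81} [0.5985 0.0138 0.    ]
bobbin {'at': [196.7, 324.3], 'conf': 0.64} [0.5557 0.0946 0.075 ]
heel {'at': [201.4, 348.4], 'conf': 0.69} [0.6468 0.0454 0.075 ]
```

View pics/top0.png

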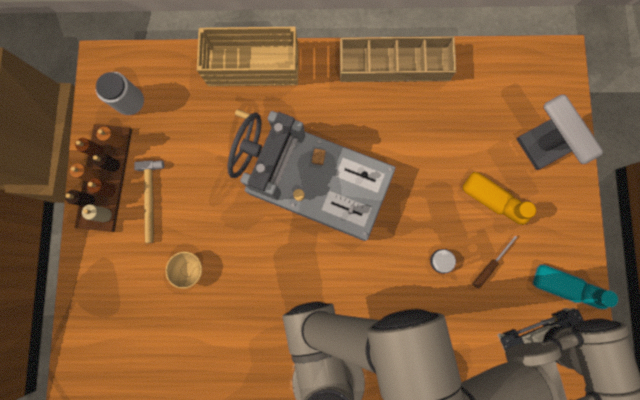

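View pics/side0.png

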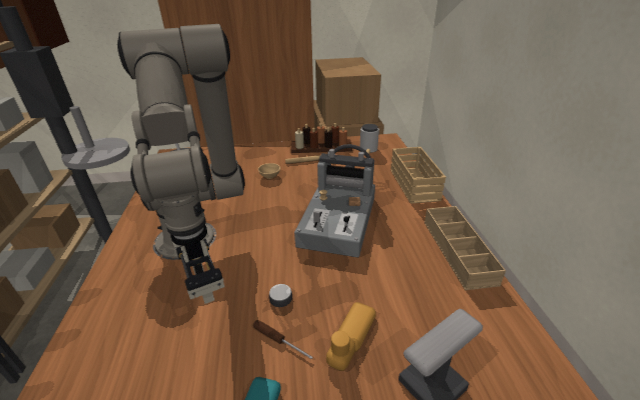

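The top view shows the splitter rotated with its head at left/up (250,155); deck end corners about (393,166) and (367,239). The thickness lever is in the lower gate (~350,207), the feed lever in the upper (~365,174). I'll zoom in and fit the pose.

```bash
python3 - <<'E'
from h import *
c=read_camera("top"); im=c["img"]
p=[onz(c,a,.075)[:2] for a in((166,393.5),(239,367),(195,244))]
print(np.round(p,4)); d=p[2]-p[1]; e=p[0]-p[1]
print(np.linalg.norm(d),np.linalg.norm(e),np.degrees(np.arctan2(-d[0],d[1])),np.degrees(np.arctan2(e[1],e[0])))
cv2.imwrite("pics/t1.png",cv2.resize(im[140:250,290:405],None,fx=5,fy=5,interpolation=cv2.INTER_CUBIC))
s=read_camera("side"); 
cv2.imwrite("pics/s1.png",cv2.resize(s["img"][180:260,285:385],None,fx=6,fy=6,interpolation=cv2.INTER_CUBIC))
E
```

```text
[[ 0.6404 -0.1985]
 [ 0.4211 -0.1155]
 [ 0.5528  0.2521]]
0.390482172814884 0.23451318984384753 -19.7074571075153 -20.74710599885677
```

View pics/t1.png

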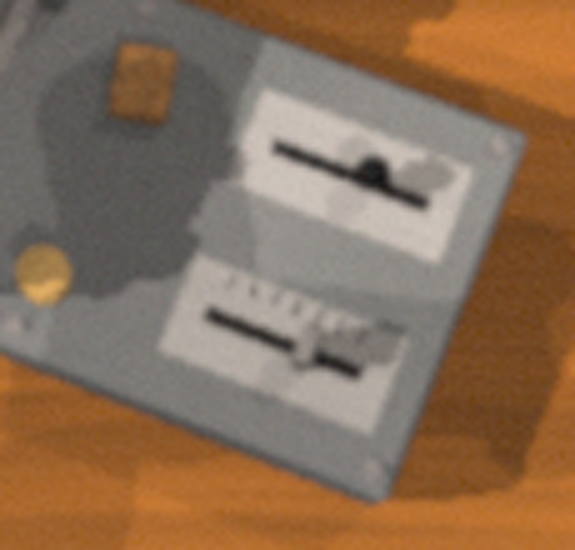

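View pics/s1.png

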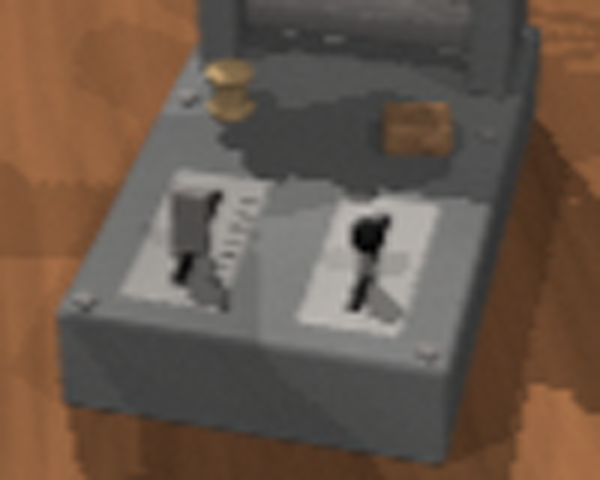

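The crops show the steel paddle at crop (302,350), i.e. pixel (350,210), in a slot whose ends are crop (208,313) and (360,373). The feed slot runs (276,147)–(427,204). I'll fit the splitter pose from these slot ends and corners.

```bash
python3 - <<'E'
from h import *
from scipy.optimize import least_squares
c=read_camera("top"); s=read_camera("side")
T=lambda x,y:(140+y/5,290+x/5); S=lambda x,y:(180+y/6,285+x/6)
L=[((-.055,-.060),T(206,313)),((-.055,-.156),T(361,374)),((.055,-.060),T(274,147)),((.055,-.156),T(428,204)),((.12,-.2),T(525,135)),((-.12,-.2),T(383,500))]
LS=[((-.12,-.2),S(62,318)),((.12,-.2),S(450,376))]
def w(q,l,z): 
    co,si=np.cos(q[2]),np.sin(q[2]);return np.array([q[0]+co*l[0]-si*l[1],q[1]+si*l[0]+co*l[1],z])
f=lambda q:np.r_[tuple(np.subtract(proj(c,w(q,l,.075)),a) for l,a in L)+tuple(np.subtract(proj(s,w(q,l,.075)),a) for l,a in LS)]
r=least_squares(f,[.58,.05,-.35]);q=r.x;print(q,np.degrees(q[2]),r.fun.round(1))
co,si=np.cos(q[2]),np.sin(q[2])
for nm,cam,px,z in(("th top",c,T(302,347),.121),("th side",s,S(192,195),.121),("feed",c,T(374,168),.108),("feedside",s,S(368,232),.104),("bob",c,T(44,272),.107)):
    p=onz(cam,px,z); d=p[:2]-q[:2]; print(nm,p.round(4),"local",np.round([co*d[0]+si*d[1],-si*d[0]+co*d[1]],4))
for k in range(4): print(k,w(q,(-.055,-.15+.014*k),.121).round(4),"top px",np.round(proj(c,w(q,(-.055,-.15+.014*k),.121)),1),"side",np.round(proj(s,w(q,(-.055,-.15+.014*k),.121)),1))
E
```

```text
[ 0.60284687  0.02384579 -0.38292036] -21.93972060909757 [-0.   0.3 -0.3 -0.7 -0.3  0.2 -0.1 -0.8 -0.7  1.2  0.5  0.9 -1.2 -1.5
 -0.7  0.2]
th top [ 0.5035 -0.0653  0.121 ] local [-0.0588 -0.1198]
th side [ 0.5065 -0.0753  0.121 ] local [-0.0523 -0.128 ]
feed [ 0.6107 -0.1091  0.108 ] local [ 0.057  -0.1204]
feedside [ 0.6093 -0.1059  0.104 ] local [ 0.0545 -0.1179]
bob [0.5494 0.0845 0.107 ] local [-0.0722  0.0363]
0 [ 0.4958 -0.0947  0.121 ] top px [212.1 360.7] side [215.9 314.7]
1 [ 0.501  -0.0818  0.121 ] top px [210.3 356.1] side [213.7 315.7]
2 [ 0.5062 -0.0688  0.121 ] top px [208.4 351.6] side [211.5 316.7]
3 [ 0.5115 -0.0558  0.121 ] top px [206.6 347. ] side [209.3 317.7]
```

Lever is at about 28 mm (second click). First: shut the fingers and turn the tool so that tool x matches splitter x (yaw ≈ -0.375).

```bash
python3 -m inch '[[[0,0,0,0.18],[0,0,0,0.18],[0,0,0,0.18],[0,0,0,0.18],[0,0,0,0.015],[0,0,0,0]]]' 1 20
cat >> h.py <<'E'
Q=np.array([.60285,.02385,-.379])
def loc(p):
    co,si=np.cos(Q[2]),np.sin(Q[2]);d=np.array(p)[:2]-Q[:2];return np.array([co*d[0]+si*d[1],-si*d[0]+co*d[1]])
def to(lx,ly,z):
    "mm in tool axes"
    s=observe();R=Rotation.from_euler("xyz",s["tool_rot"])
    co,si=np.cos(Q[2]),np.sin(Q[2]);w=np.array([Q[0]+co*lx-si*ly,Q[1]+si*lx+co*ly,z])
    return (1e3*R.inv().apply(w-s["tool_pos"])).round(1)
E
python3 -c "
from h import *
s=observe();print(grip_point_offset if 'grip_point_offset' in globals() else '',s['tool_rot'],s['opening'],s['time'],loc(s['tool_pos']));print(to(-.055,-.085,.188))"
```

```text
time: 1.65
tool_pos: [0.1849, -0.4914, 0.1887]
tool_rot: [3.142, -0.0, -0.372]
contact_force: [0.3, -0.8, -1.0]
opening: 0.0365
0.0188 [ 3.14158142e+00 -2.28206131e-05 -3.72068511e-01] 0.03649286738930257 1.65 [-0.19769792 -0.63330772]
[ 146.5 -547.3    0.7]
```

```bash
python3 -m inch '[[[15,-55,0,0],[15,-55,0,0],[15,-55,0,0],[15,-55,0,0],[15,-55,0,0],[15,-55,0,0],[15,-55,0,0],[15,-55,0,0],[15,-55,0,0],[11,-55,0,0]]]'
python3 -m inch '[[[0,0,0,0],[0,0,0,0]]]'
python3 - <<'E'
from h import *
s=observe();print(s['opening'],loc(s['tool_pos']),to(-.055,-.08,.188))
a=read_camera("top")["img"][130:260,270:410];b=read_camera("side")["img"][120:260,250:400]
a=cv2.resize(a,(400,371));b=cv2.resize(b,(398,371));cv2.imwrite("pics/p2.png",np.hstack([a,b]))
E
```

```text
time: 2.9
tool_pos: [0.5234, -0.0315, 0.1888]
tool_rot: [3.141, -0.001, -0.372]
contact_force: [0.8, -1.2, 0.3]
opening: 0.0003
time: 3.15
tool_pos: [0.5219, -0.0332, 0.1885]
tool_rot: [3.141, 0.001, -0.373]
contact_force: [0.3, -0.5, 1.1]
opening: 0.0005
0.0005172083409388274 [-0.05406648 -0.08297473] [-0.9 -3.   0.5]
```

View pics/p2.png

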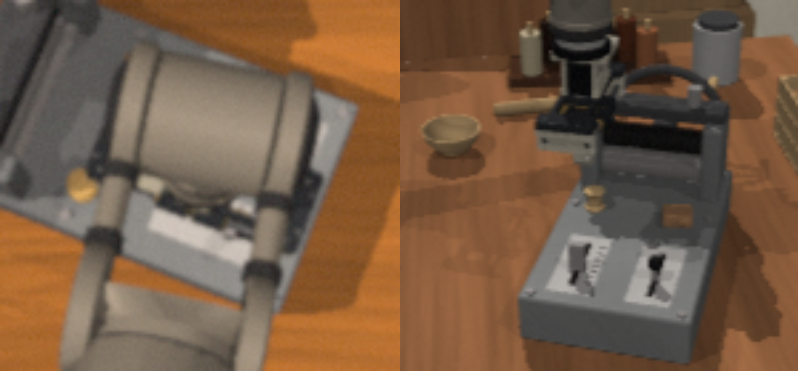

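The side view shows the fingertips above and head-side of the paddle (crop (578,250)), with the bobbin clear behind. I'll step a bit further head-side, then descend to z ≈ 0.095.

```bash
python3 -m inch '[[[0,-9,0,0],[0,0,24,0],[0,0,24,0],[0,0,24,0],[0,0,20,0],[0,0,0,0],[0,0,0,0]]]'
python3 - <<'E'
from h import *
s=observe();print(s['opening'],loc(s['tool_pos']),s['contact_force'])
c=read_camera("side")
b=cv2.resize(c["img"][170:260,280:380],(660,594),interpolation=cv2.INTER_CUBIC);cv2.imwrite("pics/p3.png",b)
E
```

```text
time: 4.12
tool_pos: [0.5261, -0.0251, 0.0976]
tool_rot: [-3.141, -0.001, -0.376]
contact_force: [-0.7, -0.5, 0.9]
opening: 0.0006
0.0006334945244106633 [-0.05317716 -0.07384241] [-0.74542078 -0.53323153  0.86656991]
```

View pics/p3.png

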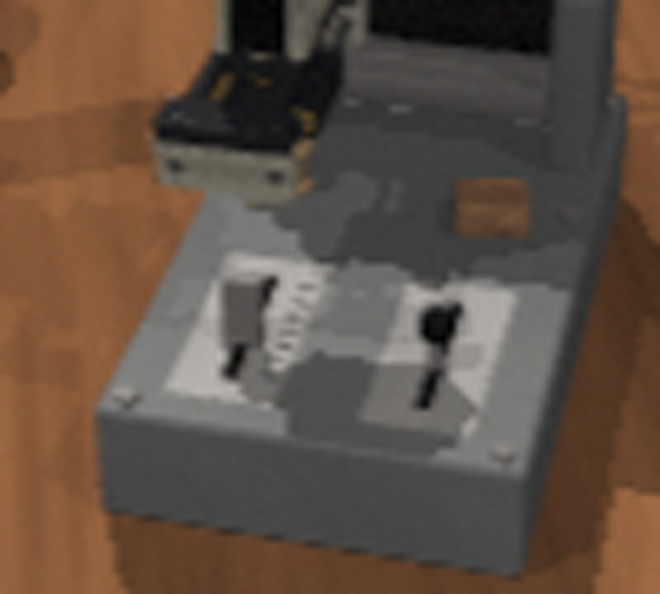

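```bash
python3 - <<'E'
from h import *
c=read_camera("side");co,si=np.cos(Q[2]),np.sin(Q[2])
for l in((-.053,-.074,.0976),(-.053,-.169,.165),(-.053,-.114,.165),(-.055,-.122,.121)):
    x,y,z=l;r,k=proj(c,(Q[0]+co*x-si*y,Q[1]+si*x+co*y,z));print(l,(k-280)*6.6,(r-170)*6.6)
E
```

```text
(-0.053, -0.074, 0.0976) 269.0489249425555 260.3922571169706
(-0.053, -0.169, 0.165) 221.5785812293053 256.99242371699523
(-0.053, -0.114, 0.165) 248.3938278094353 200.43834841183934
(-0.055, -0.122, 0.121) 243.0637645664726 274.0604270915062
```

```bash
python3 - <<'E'
from h import *
c=read_camera("side");o=cv2.imread("pics/side0.png")
print("start TCP px",proj(c,(.1847,-.4909,.188)))
a=cv2.resize(o[260:310,180:240],(396,330),interpolation=cv2.INTER_CUBIC)
b=cv2.resize(c["img"][165:225,295:345],(396,475),interpolation=cv2.INTER_CUBIC)
b=cv2.convertScaleAbs(b,alpha=1.5)
a=cv2.copyMakeBorder(a,0,145,0,4,cv2.BORDER_CONSTANT)
cv2.imwrite("pics/p4.png",np.hstack([a,b]))
E
```

```text
start TCP px [np.float64(298.2839100713485), np.float64(207.66502134186481)]
```

View pics/p4.png

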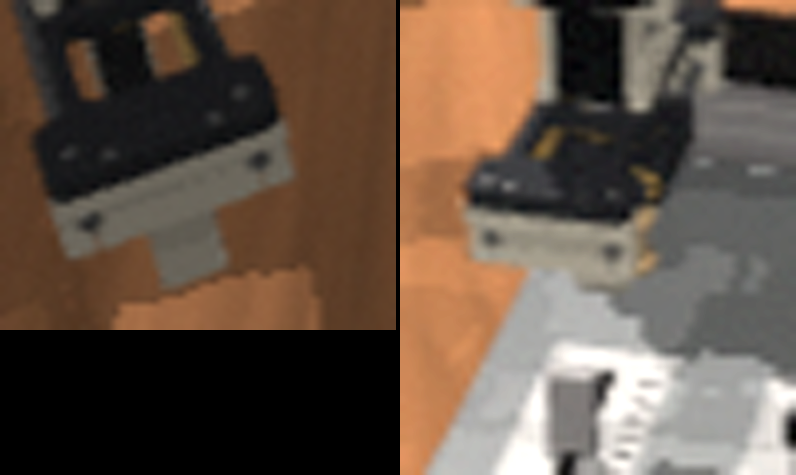

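```bash
python3 - <<'E'
from h import *
c=read_camera("side");t=read_camera("top");s=observe();print(s["tool_pos"],s["time"],c["eye"],c["rotation"])
R=Rotation.from_euler("xyz",[-3.14,0,.36]).as_matrix()
P=np.array([.1847,-.4909,.188])
for v in((0,.046,0),(0,.065,0),(0,-.046,0),(0.0375,.095,-.066),(-.0375,.095,-.066)): print(v,np.round(proj(c,P+R@v),1))
R=Rotation.from_euler("xyz",s["tool_rot"]).as_matrix()
for v in((0.0095,.019,0),(-.0095,.019,0),(0.0375,.095,-.066),(-.0375,.095,-.066),(0.0375,.05,-.066),(-.0375,.05,-.066)): print(v,np.round(proj(c,s["tool_pos"]+R@v),1),np.round(proj(t,s["tool_pos"]+R@v),1))
E
```

```text
[ 0.52595865 -0.02488036  0.09740357] 4.375 [ 0.39964538 -1.1367434   0.88478145] [-2.15686855  0.01716253 -0.12919887]
(0, 0.046, 0) [311.4 212.2]
(0, 0.065, 0) [317.2 214.2]
(0, -0.046, 0) [286.1 203.5]
(0.0375, 0.095, -0.066) [301.  228.9]
(-0.0375, 0.095, -0.066) [314.2 194.7]
(0.0095, 0.019, 0) [212.6 321.9] [202.1 343.4]
(-0.0095, 0.019, 0) [212. 317.] [208.1 341. ]
(0.0375, 0.095, -0.066) [210.6 324. ] [199.6 373.3]
(-0.0375, 0.095, -0.066) [207.9 303.2] [224.7 363.7]
(0.0375, 0.05, -0.066) [203.5 327.1] [193.7 358.1]
(-0.0375, 0.05, -0.066) [200.9 306.8] [218.7 348.4]
```

The side view puts the fingertip about 10 px higher than predicted, so I'll settle it by contact: pushing towards home, I expect force near local y ≈ -0.097.

```bash
cat > st.py <<'E'
from h import *
s=observe();f=s["contact_force"];co,si=np.cos(Q[2]),np.sin(Q[2])
print("t",round(s["time"],2),"loc",(1e3*loc(s["tool_pos"])).round(1),"z",round(s["tool_pos"][2]*1e3,1),"f local",np.round([co*f[0]+si*f[1],-si*f[0]+co*f[1],f[2]],1))
E
python3 -m inch '[[[0,5,0,0],[0,5,0,0],[0,3,0,0],[0,0,0,0]]]' >/dev/null; python3 st.py
python3 -m inch '[[[0,3,0,0],[0,3,0,0],[0,3,0,0],[0,0,0,0]]]' >/dev/null; python3 st.py
python3 -m inch '[[[0,2,0,0],[0,2,0,0],[0,0,0,0]]]' >/dev/null; python3 st.py
```

```text
t 4.88 loc [-53.7 -87.1] z 96.7 f local [0.6 0.5 0.4]
t 5.38 loc [-53.7 -96. ] z 96.7 f local [0.2 1.1 0.1]
t 5.75 loc [-53.7 -99.9] z 96.7 f local [ 0.1 -0.2  0.5]
```

```bash

python3 -m inch '[[[0,2,0,0],[0,1,0,0],[0,0,0,0]]]' >/dev/null; python3 st.py
python3 -m inch '[[[0,2,0,0],[0,0,0,0]]]' >/dev/null; python3 st.py
python3 - <<'E'
from h import *
c=read_camera("side")
b=cv2.resize(c["img"][160:240,290:350],(600,800)[:2],interpolation=cv2.INTER_CUBIC)
b=cv2.resize(c["img"][165:240,290:365],(600,600),interpolation=cv2.INTER_CUBIC)
cv2.imwrite("pics/p5.png",cv2.convertScaleAbs(b,alpha=1.4))
print(place_of("side","thickness_top"))
E
```

```text
t 6.12 loc [ -53.7 -102.9] z 96.7 f local [-0.  -0.8  0.3]
t 6.38 loc [ -53.7 -104.9] z 96.7 f local [ 0.4  0.2 -0.5]
[{'at': [298.9, 279.2], 'conf': 0.7}, {'at': [212.0, 311.9], 'conf': 0.53}]
```

View pics/p5.png

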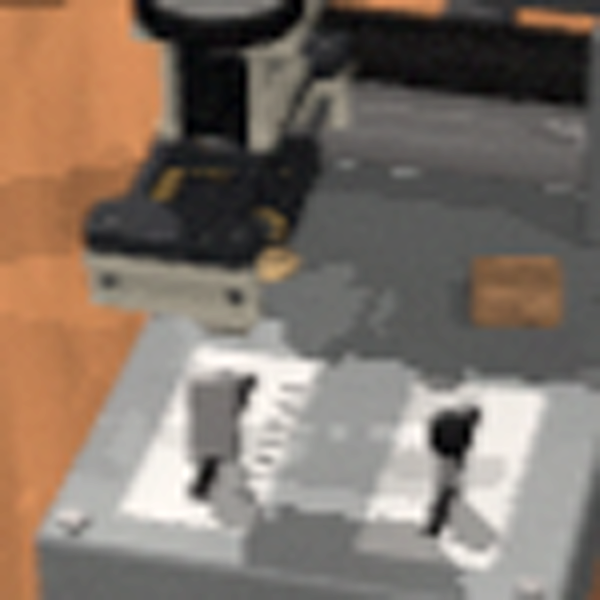

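```bash
python3 - <<'E'
from h import *
c=read_camera("side");t=read_camera("top")
for at in((205.6,318),(201.7,320)):
  for z in(.075,.097,.13): print(at,z,(1e3*loc(onz(c,at,z))).round(1))
# body front bottom edge corners seen
for at in((202.5,301.8),(205.3,321.5)):
  for z in(.163,.18): print("body",z,(1e3*loc(onz(c,at,z))).round(1))
cv2.imwrite("pics/t2.png",np.hstack([cv2.resize(t["img"][140:240,280:410],(780,600),interpolation=cv2.INTER_CUBIC)]))
E
```

```text
(205.6, 318) 0.075 [-78.7 -19.8]
(205.6, 318) 0.097 [-70.  -50.6]
(205.6, 318) 0.13 [-57.  -96.8]
(201.7, 320) 0.075 [-78.    8.8]
(201.7, 320) 0.097 [-69.3 -22.8]
(201.7, 320) 0.13 [-56.3 -70.2]
body 0.163 [-105.6 -137. ]
body 0.18 [ -97.4 -160.9]
body 0.163 [ -32.4 -138.4]
body 0.18 [ -26.  -162.3]
```

View pics/t2.png

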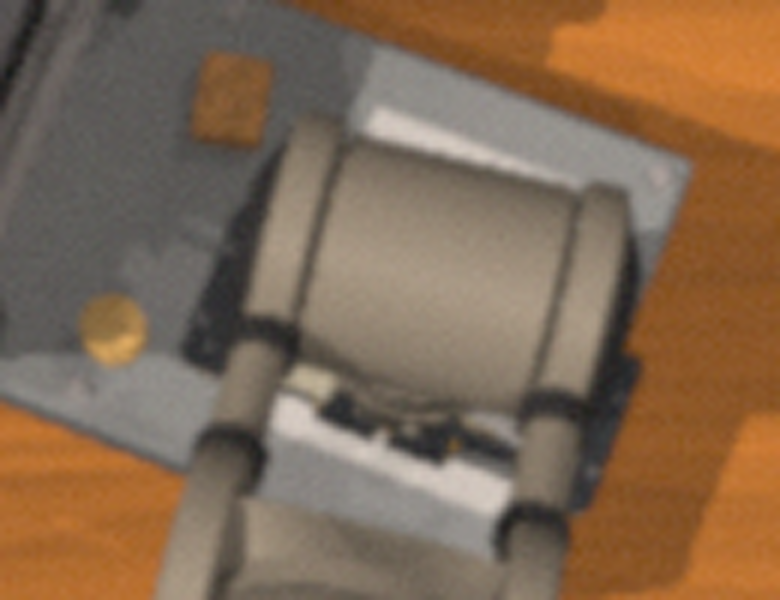

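Both views now agree that the robot's visible tip lies about 40 mm higher than reported (tip and body bottom shift alike), and no contact has come where it should. I'll back off, then descend in small, force-checked steps beside the lever.

```bash

python3 -m inch '[[[0,-12,0,0],[0,-13,0,0],[0,0,5,0],[0,0,5,0],[0,0,4,0],[0,0,0,0]]]' >/dev/null; python3 st.py
python3 -m inch '[[[0,0,2,0],[0,0,2,0],[0,0,0,0]]]' >/dev/null; python3 st.py
python3 -m inch '[[[0,0,2,0],[0,0,2,0],[0,0,0,0]]]' >/dev/null; python3 st.py
python3 -m inch '[[[0,0,2,0],[0,0,2,0],[0,0,0,0]]]' >/dev/null; python3 st.py
```

```text
t 7.33 loc [-54.1 -80.1] z 82.2 f local [ 0.1 -0.3 -0.1]
t 7.7 loc [-53.9 -79.9] z 78.6 f local [ 0.2 -0.2 -0.2]
t 8.07 loc [-53.9 -79.8] z 74.5 f local [-0.7 -0.2  1. ]
t 8.45 loc [-53.9 -79.8] z 70.5 f local [-0.3  0.2 -0. ]
```

```bash

python3 -m inch '[[[0,0,3,0],[0,0,3,0],[0,0,0,0]]]' >/dev/null; python3 st.py
python3 -m inch '[[[0,0,2,0],[0,0,2,0],[0,0,0,0]]]' >/dev/null; python3 st.py
python3 - <<'E'
from h import *
t=read_camera("top")
for x,y in((215,240),(190,355),(637,365),(580,510)): print((1e3*loc(onz(t,(140+y/6,280+x/6),.215))).round(0))
c=read_camera("side")
b=cv2.resize(c["img"][165:240,290:365],(600,600),interpolation=cv2.INTER_CUBIC)
cv2.imwrite("pics/p6.png",cv2.convertScaleAbs(b,alpha=1.4))
E
```

```text
t 8.82 loc [-54.  -79.9] z 64.4 f local [-0.5  0.9 -0.1]
t 9.2 loc [-53.9 -79.8] z 60.5 f local [-0.5 -1.3  0.5]
[-31.  -5.]
[-84. -14.]
[ -15. -199.]
[ -84. -199.]
```

View pics/p6.png

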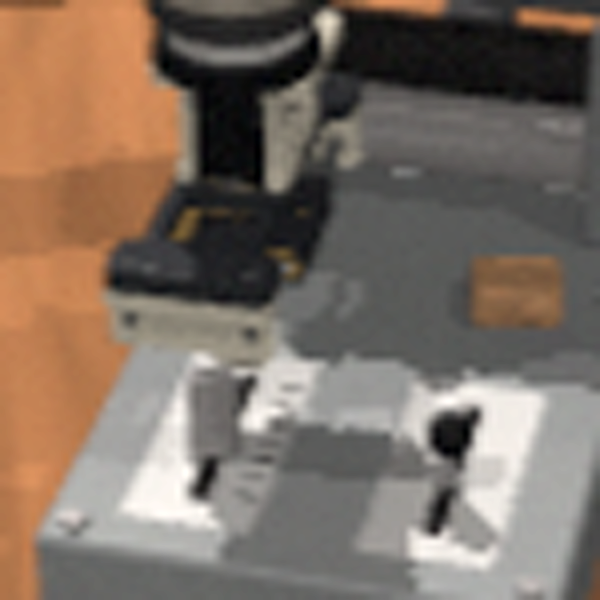

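The tip at crop (245,360) sits just behind the paddle, consistent with an actual z ≈ 0.098 (a reported z that reads ~38 mm low); xy agrees. Push home now.

```bash

python3 -m inch '[[[0,5,0,0],[0,5,0,0],[0,3,0,0],[0,0,0,0]]]' >/dev/null; python3 st.py
python3 -m inch '[[[0,2,0,0],[0,2,0,0],[0,0,0,0]]]' >/dev/null; python3 st.py
python3 -m inch '[[[0,2,0,0],[0,2,0,0],[0,0,0,0]]]' >/dev/null; python3 st.py
python3 -m inch '[[[0,2,0,0],[0,1,0,0],[0,0,0,0]]]' >/dev/null; python3 st.py
```

```text
t 9.8 loc [-53.7 -93.1] z 60.8 f local [-0.4 -0.3 -0.1]
t 10.18 loc [-53.7 -96.9] z 60.7 f local [-0.7 -0.2  0.7]
t 10.55 loc [ -53.7 -100.3] z 60.8 f local [-0.4  5.8 -0. ]
t 10.93 loc [ -53.7 -103.4] z 60.7 f local [-0.7  5.  -0.9]
```

Contact. Continuing to the home stop.

```bash

for i in 1 2 3 4 5; do python3 -m inch '[[[0,2,0,0],[0,2,0,0],[0,0,0,0]]]' >/dev/null; python3 st.py; done
```

```text
t 11.3 loc [ -53.6 -108.4] z 60.7 f local [-0.7 -0.   0.4]
t 11.68 loc [ -53.6 -112. ] z 60.7 f local [0.2 0.9 0.2]
t 12.05 loc [ -53.6 -115.1] z 60.7 f local [-1.1  5.6 -0.9]
t 12.43 loc [ -53.6 -120.2] z 60.7 f local [-0.9  0.2 -0.8]
t 12.8 loc [ -53.6 -124.1] z 60.7 f local [ 0.3 -0.4 -0.1]
```

```bash

for i in 1 2 3; do python3 -m inch '[[[0,1,0,0],[0,1,0,0],[0,0,0,0]]]' >/dev/null; python3 st.py; done
```

```text
t 13.18 loc [ -53.6 -125.7] z 60.7 f local [-0.4  0.7 -0.3]
t 13.55 loc [ -53.6 -126.1] z 60.8 f local [-0.4  8.8 -0.9]
t 13.93 loc [ -53.5 -126.3] z 60.9 f local [ 0.4 17.3 -1.2]
```

Home stop confirmed: stiff rise to 17 N at -126.3, exactly 28 mm from first contact, with two snaps on the way. Hold, back off, lift over, and come down on the home side.

```bash

python3 -m inch '[[[0,0,0,0],[0,0,0,0],[0,0,0,0],[0,-6,0,0],[0,-8,0,0],[0,0,0,0]]]' >/dev/null; python3 st.py
python3 -m inch '[[[0,0,-25,0],[0,0,-25,0],[0,0,0,0],[0,26,0,0],[0,26,0,0],[0,28,0,0],[0,0,0,0],[0,0,0,0]]]' >/dev/null; python3 st.py
```

```text
t 14.68 loc [ -53.6 -115.5] z 60.7 f local [-0.4 -1.4  0.4]
t 15.68 loc [ -53.7 -195.5] z 110.0 f local [0.1 0.5 1. ]
```

```bash

python3 -m inch '[[[0,0,15,0],[0,0,15,0],[0,0,10,0],[0,0,10,0],[0,0,0,0],[0,0,0,0]]]' >/dev/null; python3 st.py
python3 - <<'E'
from h import *
c=read_camera("side");t=read_camera("top");print(place_of("side","thickness_top"))
a=cv2.resize(c["img"][170:245,290:355],(400,461),interpolation=cv2.INTER_CUBIC)
b=cv2.resize(t["img"][160:235,310:375],(400,461),interpolation=cv2.INTER_CUBIC)
cv2.imwrite("pics/p7.png",np.hstack([a,b]))
E
```

```text
t 16.43 loc [ -53.  -195.7] z 61.0 f local [-0.3  0.5  0.6]
[]
```

View pics/p7.png

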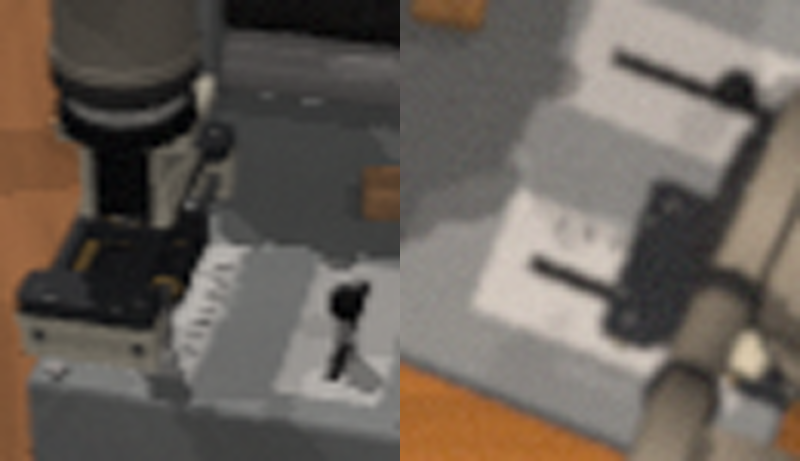

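The lever is hidden beneath the hand (consistent with home); the feed ball is at its old place. Now push towards the head, expecting contact near -176.

```bash

python3 -m inch '[[[0,-5,0,0],[0,-5,0,0],[0,-4,0,0],[0,0,0,0]]]' >/dev/null; python3 st.py
for i in 1 2 3 4; do python3 -m inch '[[[0,-1,0,0],[0,-1,0,0],[0,0,0,0],[0,0,0,0]]]' >/dev/null; python3 st.py; done
```

```text
t 17.07 loc [ -53.4 -181.4] z 60.7 f local [-0.3  0.6 -0.8]
t 17.57 loc [ -53.4 -179.8] z 60.7 f local [0.5 0.8 0. ]
t 18.07 loc [ -53.4 -177.8] z 60.7 f local [ 0.1 -0.3 -0.6]
t 18.57 loc [ -53.4 -175.8] z 60.7 f local [-0.6 -0.6  0.1]
t 19.07 loc [ -53.4 -173.8] z 60.7 f local [ 0.7  0.3 -0.5]
```

```bash

for i in 1 2 3 4 5 6; do python3 -m inch '[[[0,-1,0,0],[0,0,0,0],[0,0,0,0]]]' >/dev/null; python3 st.py; done
```

```text
t 19.45 loc [ -53.4 -172.8] z 60.7 f local [0.6 0.3 1.2]
t 19.82 loc [ -53.4 -172. ] z 60.7 f local [ 0.3 -1.5  0.3]
t 20.2 loc [ -53.4 -171. ] z 60.7 f local [-1.  -4.8  1.2]
t 20.57 loc [ -53.4 -170.1] z 60.7 f local [ 0.6 -5.4  0.3]
t 20.95 loc [ -53.4 -169.2] z 60.7 f local [-1.3 -6.9  0.5]
t 21.32 loc [ -53.4 -168.3] z 60.7 f local [ 0.9 -6.4  0.1]
```

```bash

for i in 1 2 3 4 5 6; do python3 -m inch '[[[0,-1,0,0],[0,0,0,0],[0,0,0,0]]]' >/dev/null; python3 st.py; done
```

```text
t 21.7 loc [ -53.4 -166.7] z 60.7 f local [ 0.5 -4.3 -0.6]
t 22.07 loc [ -53.5 -165.4] z 60.7 f local [-0.6 -0.7 -0.8]
t 22.45 loc [ -53.5 -164.7] z 60.7 f local [-0.1  0.4  0.6]
t 22.82 loc [ -53.5 -163.8] z 60.7 f local [-0.3  0.1  0.6]
t 23.2 loc [ -53.5 -162.8] z 60.7 f local [-0.2  0.9 -0.6]
t 23.57 loc [ -53.4 -161.8] z 60.7 f local [ 0.7 -0.4 -0.7]
```

First click (snap at about -166). On to the second, expected at about -152.

```bash

for i in 1 2 3 4 5 6 7 8 9 10 11; do python3 -m inch '[[[0,-1,0,0],[0,0,0,0],[0,0,0,0]]]' >/dev/null; python3 st.py; done
```

```text
t 23.95 loc [ -53.5 -160.8] z 60.7 f local [-1.   0.3 -0.4]
t 24.32 loc [ -53.5 -159.8] z 60.7 f local [ 0.5 -0.4 -0.2]
t 24.7 loc [ -53.5 -158.8] z 60.7 f local [ 0.8 -0.7 -0. ]
t 25.07 loc [ -53.5 -158. ] z 60.7 f local [ 0.4 -2.8  0. ]
t 25.45 loc [ -53.5 -157. ] z 60.7 f local [-0.6 -5.   0.8]
t 25.82 loc [ -53.5 -156.1] z 60.7 f local [-0.4 -4.2 -0.4]
t 26.2 loc [ -53.5 -155.2] z 60.7 f local [ 0.5 -6.9  0.7]
t 26.57 loc [ -53.4 -154.3] z 60.7 f local [ 0.1 -5.  -0.4]
t 26.95 loc [ -53.5 -152.7] z 60.7 f local [ 0.2 -3.4  0.2]
t 27.32 loc [ -53.6 -151.4] z 60.7 f local [ 0.2 -0.5  0.6]
t 27.7 loc [ -53.5 -150.8] z 60.7 f local [-0.   0.1 -0.2]
```

Second click (snap at about -152). Third is expected at about -138.

```bash

python3 -m inch '[[[0,-1,0,0],[0,-1,0,0],[0,-1,0,0],[0,-1,0,0],[0,-1,0,0],[0,0,0,0]]]' >/dev/null; python3 st.py
for i in 1 2 3 4 5 6 7; do python3 -m inch '[[[0,-1,0,0],[0,0,0,0],[0,0,0,0]]]' >/dev/null; python3 st.py; done
```

```text
t 28.45 loc [ -53.5 -145.7] z 60.7 f local [ 0.6 -0.6 -0.1]
t 28.82 loc [ -53.5 -144.8] z 60.7 f local [0.2 0.5 0.8]
t 29.2 loc [ -53.5 -144. ] z 60.7 f local [ 0.  -3.3  0.2]
t 29.57 loc [ -53.5 -143. ] z 60.7 f local [-0.2 -4.4  0.5]
t 29.95 loc [ -53.5 -142.1] z 60.7 f local [ 0.2 -5.8  0.4]
t 30.32 loc [ -53.5 -141.2] z 60.7 f local [ 0.1 -5.7  0.5]
t 30.7 loc [ -53.5 -140.3] z 60.7 f local [-0.3 -6.5  0.2]
t 31.07 loc [ -53.5 -138.7] z 60.7 f local [ 0.1 -4.5 -0.8]
```

```bash

for i in 1 2; do python3 -m inch '[[[0,-1,0,0],[0,0,0,0],[0,0,0,0]]]' >/dev/null; python3 st.py; done
```

```text
t 31.45 loc [ -53.6 -137.3] z 60.7 f local [ 0.3 -0.1  0.6]
t 31.82 loc [ -53.6 -136.7] z 60.7 f local [ 0.3  0.9 -0.1]
```

Third click, with force gone. Retreat homeward, lift, move away and check.

```bash

python3 -m inch '[[[0,8,0,0],[0,15,0,0],[0,15,0,0],[0,0,0,0],[0,0,-30,0],[0,0,-40,0],[0,0,-40,0],[0,0,0,0]]]' >/dev/null; python3 st.py
python3 -m inch '[[[-10,45,0,0],[-10,45,0,0],[-10,45,0,0],[-10,45,0,0],[-10,45,0,0],[0,0,0,0],[0,0,0,0]]]' >/dev/null; python3 st.py
python3 - <<'E'
from h import *
c=read_camera("side");t=read_camera("top")
for n,k in(("side",c),("top",t)):
  for l,z in(("thickness_top",.121),("feed_top",.115)):
    for r in place_of(n,l)[:2]: print(n,l,r,(1e3*loc(onz(k,r["at"],z))).round(1))
a=cv2.resize(c["img"][180:255,290:355],(400,461),interpolation=cv2.INTER_CUBIC)
b=cv2.resize(t["img"][160:235,310:375],(400,461),interpolation=cv2.INTER_CUBIC)
cv2.imwrite("pics/p8.png",np.hstack([a,b]))
E
```

```text
t 32.83 loc [ -51.4 -174.7] z 173.8 f local [-0.6 -0.5  0.1]
t 33.7 loc [-103.  -399.4] z 169.9 f local [-0.2  1.   0.1]
side thickness_top {'at': [213.0, 314.1], 'conf': 0.6} [ -62.3 -133.1]
side feed_top {'at': [159.5, 309.8], 'conf': 0.41} [-196.6  280.4]
side feed_top {'at': [215.3, 347.1], 'conf': 0.39} [  55.4 -112.1]
top thickness_top {'at': [205.6, 345.9], 'conf': 0.42} [ -53.8 -103.6]
top feed_top {'at': [177.2, 363.9], 'conf': 0.51} [  44. -122.]
```

View pics/p8.png

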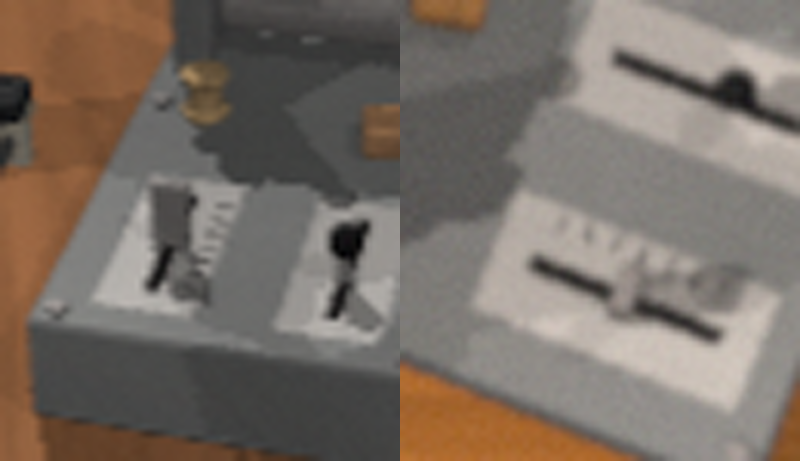

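The top crop shows the paddle at (623,295), mid-slot between (530,262) and (720,337), which is 42 mm (third click). The feed ball and the bobbin are unmoved and the hand is clear.

```bash
python3 -c "
from cell import *
print(hand_in())"
```

```text
the job is handed in; nothing more can be done
None
```

I pushed the thickness lever back to its home stop, then pushed it towards the roller head with the shut fingers. I counted three clicks, left it resting in the third, moved the hand clear and handed in at about 34 s.

**Home stop:** on the way back the lever gave two snaps, then a stiff rise to 17 N exactly 28 mm after first contact. That means it had started in the second click.

**Clicks from home:** the push force rose to about 6.5–7 N and then dropped to zero three times, 14 mm apart. I stopped right after the third drop.

**Last checks:**
- **Lever:** the final top picture shows the paddle at the middle of its slot, which is 42 mm.
- **Surroundings:** the feed ball and the bobbin look unmoved in the last pictures. I did not check the hammer, polish tin, shoe last, awl or dish again; the hand passed well above the table on its way.
- **Hand:** about 230 mm beyond the deck end, with force readings near zero.

**What disagreed:**
- **Height reading:** the robot's reported z reads about 38 mm too low compared with the pictures and with contact. My first approach passed above the lever without touching it. I then went lower in small steps, checking the force each time.
- **Side-camera network:** its last lever position (y = -133 mm, confidence 0.6) disagreed with the top camera's (-104 mm) and with the click count. I went by the top picture and the forces.

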